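# Put the wire winder in gear and set its drum to the mark

## Task

Put the small wire winder in gear: ease its black spindle knob down, rocking it to and fro as needed, until the hidden teeth mesh and the knob goes fully home, without forcing the teeth. Then turn the knob so that it carries the drum round until the drum's red peg stands at the white index mark on the base, and let go with the knob still down. Work by the knob only, never by the drum itself, and leave the other things on the bench where they are.

Things in the scene. Friction and masses are not known exactly. Their poses are not given: they have to be found in the camera images.
- winder: The wire winder's fixed grey cast base, a round foot 144 mm across, bolted down. Origin: centre of its underside, on the spindle's (vertical) axis; its -x side carries the white index mark. (A bench lamp with a wide low hood stands beyond, right of the middle of the bench: swing the arm round drawn in.)
- mark (a point): Top of the white index mark, a fixed upright post 8 x 10 mm at the base's rim, 63 mm from the spindle axis, its top 62 mm above the bench.
- drum: The aluminium winding drum round the spindle, 108 mm across; bottom 26 mm and rim 66 mm above the bench, open in the middle, with a small red peg on its rim (top 70 mm above the bench). Origin: on the axis at its bottom; its -x axis points to the red peg.
- drum_peg (a point): Top of the red peg on the drum's rim, 49 mm from the axis.
- drum_turn (a joint): Turn of the drum on the base, rad, anticlockwise from above positive; 0 = red peg exactly at the white mark. It starts 0.5 to 1.0 rad anticlockwise of the mark, so the drum has to be turned clockwise. It is held by friction (0.3 N m) and stays where it is left.
- spindle: The upright spindle in the middle of the drum, which turns freely with little friction (0.02 N m) while out of gear. Origin: on its axis at bench height; z up. The knob is keyed to it: the long side of the knob's grip bar lies along the spindle's x axis.
- knob_grip (a point): Middle of the black grip bar on top of the gear knob: the bar is 56 mm long (along the spindle's x axis), 18 mm wide (y) and 30 mm high, rounded; this point, on the spindle's axis, lies 12 mm below the bar's top. The bar's top is 133 mm above the bench with the knob up and 119 mm with it home; below the bar is a 20 mm shaft and a dark 66 mm disc that enters the drum.
- knob (a joint): How far the gear knob has been pushed down along the spindle, m: 0 = up, out of gear (as it starts); 0.014 = fully home, in gear, at a hard stop. It slides with about 3 N friction and stays where it is left. It starts with the teeth not facing gaps: they meet tip to tip 0.005 down; once they face gaps it sinks home.
- teeth (a point): Fixed point on the axis, 41 mm up, where the hidden teeth meet: 4 under the knob must drop between 8 in the drum (45 degrees apart). Their angles are hidden and vary. A gap has 0.12 rad of room, so turning the knob up to 0.8 rad under a light push finds one. In gear: 0.12 rad of play. The teeth must never bear on each other with over 25 N (5 to 10 N is plenty; a hard push drags the drum along).
- ring_clamp: Bystander, to be left alone: wooden ring clamp, 26 x 148 x 23 mm. Origin: centre of its underside.
- wax_block_0: Bystander, to be left alone: blue wax block, 30 x 50 x 18 mm. Origin: centre of its underside.
- plier_c: Bystander, to be left alone: pliers with yellow handles, 130 x 36 x 12 mm, lying flat. Origin: centre of its underside.
- loupe: Bystander, to be left alone: folded silver-grey loupe, 24 x 59 x 13 mm. Origin: centre of its underside.
Not all that is in view belongs to the job. Of the things that look like the winder, the larger one is meant.

How it is judged (in metres and radians):
On the way:
1. the knob is home, the teeth are in mesh (value of joint knob above 0.0125 m), for 0.2 s.
At the end, for the whole second after the job is handed in: The knob is down within 1.5 mm of fully home (in gear), and the drum rests with its red peg within 0.09 rad (about 5 degrees) of the white mark (value of joint knob above 0.0125 m and value of joint drum_turn between -0.09 and 0.09 rad and velocity of joint drum_turn between -0.05 and 0.05 rad/s); the robot touches nothing.
It fails at once if the teeth of knob and drum bear on each other with more than 25 N (contact force between spindle and drum above 25 N).
It fails at once if the robot pushes the drum itself (contact force between any of the fingers, the arm and drum above 1 N).
It fails at once if another thing on the bench is displaced by more than 15 mm (distance of any of ring_clamp, wax_block_0, plier_c, loupe from where it was at the start of the episode above 0.015 m).
It also fails if it takes over 51 s, if anything falls off the work surface, if the arm or the gripper's body presses on something with over 40 N, if the wrist force passes 120 N, or if a joint passes its speed limit or range.

## Robot

A 7-joint arm with a two-finger parallel gripper is mounted at the origin on a cart in front of the work surface, level with it; the furniture and walls round the work are solid. World frame = base frame: x ahead of the robot, y to its left, z up, the work surface at z = 0. Lengths are in m, angles in degrees, forces in N, time in s.
With the tool pointing down it reaches from about 0.425 to 0.875 m from the base axis. Payload 4.7 kg.
Tool frame: the origin (TCP) lies midway between the tips of the shut fingers; the grasp point (between the pads) lies 19 mm behind it; z points along the fingers, x is the direction in which the jaws open and shut, and the axes are right-handed (so a half turn about z gives the same grasp; the last joint's range is limited). The gripper opens to 87 mm and grips with 3 to 60 N. Pads are 19 mm wide; open, the fingers measure 117 mm over their backs; the gripper's body (75 mm by 190 mm) begins 51 mm behind the grasp point.
Start: joints at [-70.411, 18.392, -4.016, 83.108, 1.295, 78.541, -3.26], TCP at [0.209, 0.615, 0.223] pointing down, gripper open.
Joint ranges: [-163.93, 163.93], [-17.29, 119.83], [-79.2, 71.16], [3.27, 140.29], [-89.18, 269.18], [5.43, 117.66], [-154.24, 154.24]. Speed limits (degrees/s): [147.25, 147.25, 180, 180, 180, 180, 180].

## Interface

Orientations are given as [roll, pitch, yaw] about the fixed x, y, z axes, in that order (R = Rz(yaw) Ry(pitch) Rx(roll)).
In Python, from cell import env gives the robot as it stands.
- The arm moves only by the tool carry_out, never from a script. Its argument "plan" is a list of rows, each an object with "grip": the closure, from 0 (fully open) to 1 (shut); "dp": the shift along the tool's x, y, z in m, a list of three; "rotation": the turn, a rotation vector about the tool's x, y, z in degrees, a list of three. In form: [{"grip": grip, "dp": [dx, dy, dz], "rotation": [wx, wy, wz]}, ...]. A call has 1 to 8 rows; each row shifts and turns the pose as measured when the row begins, along the tool's axes as they then stand; what a row does not reach is not made up. A row lasts 1/12 s, in which the tool goes at most 41.7 mm and 7.16 degrees, less where a joint would pass 70% of its speed; a pose out of reach is approached as far as the arm can. A call is refused whole if a number of a shift passes 0.0417 or a number of a turn 7.16, either way. A call with a gripper value outside its range is refused whole. The fingers move at their own pace and stop on an object; "force" is the grip in N (left out, the last holds). Time passes only in rows, so rows that do not move let the fingers close. It gives the time, the measured TCP pose, the force and the opening at its end, in the units of the state.
- env.get_obs(): the state, without advancing time (a new reading comes with each control period).
- env.read_camera(name): name is "scene" or "side" or "wrist"; returns the picture (400x640x3 uint8, red, green, blue); there is no depth.
- env.camera_params(name): a dict with "fx", "fy", "cx", "cy" (pixels), "k1" (the pictures are not rectified: a ray, as slopes to the right and down, at radius r is drawn at 1 + k1 r^2 times it, then the intrinsics apply), "R" (3x3) and "t" (3): a world point X has camera coordinates R X + t. Camera axes: x right, y down, z forward; pixel columns grow to the right and rows downward; lengths in m; the calibration is good to about 2 mm. A picture is of the moment at which its call begins: read the wrist's pose just before it. camera_params takes no time and is no camera call; for the wrist camera it gives the pose at the moment of the call.
- env.sign_off(): hands the job in, once; it reports no verdict.
The state is a dict: "time_s": time; "qpos": joint angles; "joint_velocities": joint speeds; "effort": joint torques, N m; "tool_pos": TCP position; "tool_rot": TCP orientation; "force": force on the tool from outside, world axes, zero at the start; "wrist_torque": the same for the moment, N m; "grip_width": finger opening in m.
Only numpy, scipy, OpenCV 4.12 (cv2) and the standard library are available. Lean on these libraries where they do the work, as an engineer would, in place of code of your own. Each camera call takes 0.05 s, during which the arm holds its last target. There are 200 camera calls.

## Working session

There is one attempt and no reset: what is moved stays moved. The work goes in short steps, Python scripts to look and compute and a tool call to move; the robot and the scene stay as the last step left them, time stands still between calls to the robot, and variables do not carry over. Pictures are saved under pics/ and viewed, about 8 in all and at most 12, crops included, and the job is handed in when it is done.

Besides the shell and the picture viewer there is one more tool, called after ">>>" by a JSON object that holds its "op" and its "data", one argument or row to a line. carry_out: Moves the arm, as the interface text tells. Its arguments: {"type":"object","properties":{"plan":{"type":"array","items":{"type":"object","properties":{"grip":{"type":"number"},"dp":{"type":"array","items":{"type":"number"}},"rotation":{"type":"array","items":{"type":"number"}}}}},"force":{"type":"number"}},"required":["plan"]}

```bash
mkdir -p pics
python3 - <<'E'
from cell import env
import cv2,json
o=env.get_obs();print(o)
for n in ("scene","side"):
    im=env.read_camera(n);cv2.imwrite(f"pics/{n}0.png",im[...,::-1]);p=env.camera_params(n);print(n,p)
E
```

```text
{'time_s': 0.0, 'qpos': array([-70.41163975,  18.43930239,  -4.01379412,  83.17533942,
         1.29385377,  78.5418659 ,  -3.25950139]), 'joint_velocities': array([-0.03090409,  0.04817022,  0.0645785 , -0.04324301,  0.06085989,
        0.06926487, -0.0933    ]), 'effort': array([-8.50683500e-05, -4.91277266e+01, -4.03877953e-01, -3.12524557e+01,
       -6.39783195e-02,  4.38311999e-02,  1.76490903e-04]), 'tool_pos': array([0.20914121, 0.61483778, 0.2214547 ]), 'tool_rot': array([1.79994729e+02, 1.11333325e-01, 7.12200151e+01]), 'force': array([-0.33991725,  0.06917865, -0.36960028]), 'wrist_torque': array([-0.01275394, -0.01357591,  0.05577147]), 'grip_width': 0.08702422100260943}
scene {'fx': 391.6470740602999, 'fy': 391.6470740602999, 'cx': 313.24303477779995, 'cy': 203.80143925266012, 'k1': -0.03818636536170058, 'R': array([[ 0.63370741, -0.7733864 ,  0.01698203],
       [-0.57765361, -0.48769847, -0.65457353],
       [ 0.51452038,  0.40499836, -0.75580758]]), 't': array([-0.1486323 ,  0.50668163,  0.55918071])}
side {'fx': 401.99815009858446, 'fy': 401.99815009858446, 'cx': 322.99341966116225, 'cy': 194.062875245303, 'k1': -0.05751237282979117, 'R': array([[ 0.871691  , -0.49001428, -0.00638737],
       [-0.21787035, -0.37583076, -0.90071291],
       [ 0.43896162,  0.78653496, -0.43436788]]), 't': array([-0.36463513,  0.29520785,  0.59125234])}
```

View pics/scene0.png

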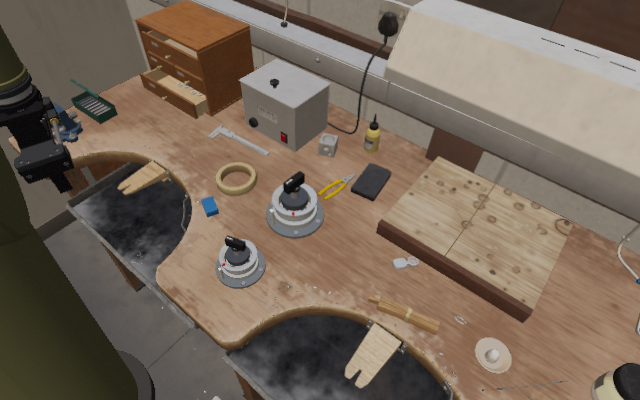

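View pics/side0.png

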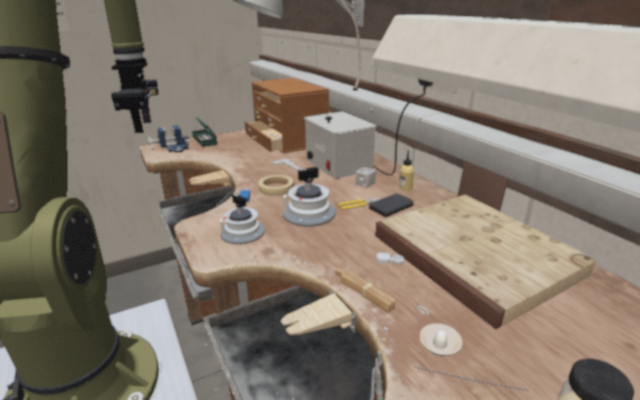

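The scene view shows the large winder at about (295,208) with its knob at (294,183). The small one is the decoy at (240,260). Next I'll enlarge crops of the large one.

```bash
cat > h.py <<'E'
import numpy as np, cv2
def K(p): return np.array([[p['fx'],0,p['cx']],[0,p['fy'],p['cy']],[0,0,1]])
def D(p): return np.array([p['k1'],0,0,0,0.])
def proj(p,X): 
    R=np.array(p['R']);return cv2.projectPoints(np.atleast_2d(np.array(X,float)),cv2.Rodrigues(R)[0],np.array(p['t'],float),K(p),D(p))[0][:,0]
def onz(p,uv,z):
    n=cv2.undistortPoints(np.array([[uv]],float),K(p),D(p))[0,0]
    R=np.array(p['R']);d=R.T@np.array([n[0],n[1],1]);c=-R.T@np.array(p['t']);return c+d*(z-c[2])/d[2]
E
python3 - <<'E'
from h import *; from cell import env
p=env.camera_params("scene"); im=cv2.imread("pics/scene0.png")
for uv in [(295,214)]: print(onz(p,uv,0.0))
print(onz(p,(294,183),.121))
a=cv2.resize(im[160:245,250:345],None,fx=8,fy=8,interpolation=cv2.INTER_CUBIC)[:600]; cv2.imwrite("pics/c1.png",a)
q=env.camera_params("side"); print(onz(q,(309,175),.121),onz(q,(309,211),0))
E
```

```text
[0.55889862 0.32469919 0.        ]
[0.55195081 0.31870623 0.121     ]
[0.55009953 0.30536628 0.121     ] [0.56291674 0.33556379 0.        ]
```

View pics/c1.png

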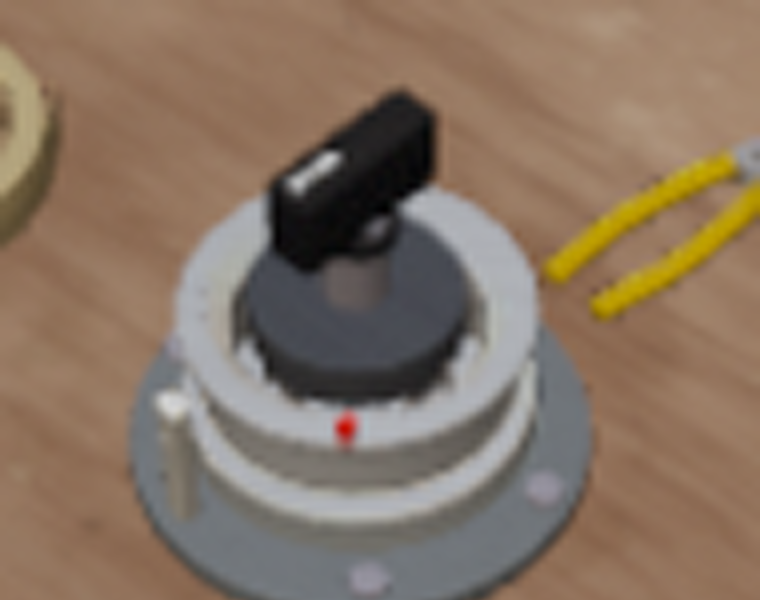

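Run:
```python
from h import *; from cell import env
from scipy.optimize import least_squares
p=env.camera_params("scene"); q=env.camera_params("side")
f=lambda u,v:(250+u/8,160+v/8)
pk=onz(p,f(346,420),.070); mk=onz(p,f(172,400),.062); print(pk,mk)
t=np.linspace(0,2*np.pi,200)
def res(c):
    r=proj(p,np.c_[c[0]+.054*np.cos(t),c[1]+.054*np.sin(t),0*t+.066])
    return np.r_[r[:,0].min()-271.9,r[:,0].max()-317.5,r[:,1].max()-215.9]
s=least_squares(res,[.56,.32]);c=s.x;print(c,s.fun)
a=lambda P:np.degrees(np.arctan2(P[1]-c[1],P[0]-c[0]))
print('peg',a(pk),np.hypot(*(pk[:2]-c)),'mark',a(mk),np.hypot(*(mk[:2]-c)))
A=onz(p,f(285,193),.133);B=onz(p,f(418,102),.133);C=onz(p,f(350,150),.133)
print('bar',A,B,C,np.degrees(np.arctan2(*(B-A)[1::-1])),np.linalg.norm(A-B))
s=cv2.imread("pics/side0.png"); cv2.imwrite("pics/c2.png",cv2.resize(s[160:230,270:350],None,fx=8,fy=8,interpolation=cv2.INTER_CUBIC))
print(proj(q,[[*c,.133],[*c,.066],[*c,0]]),proj(p,[[*c,.133]]))
print('yaw range of bar vs base dir', np.degrees(np.arctan2(c[1],c[0])),np.hypot(*c))
```

```text
[0.51714013 0.29188451 0.07      ] [0.49525811 0.33972835 0.062     ]
[0.55493046 0.32046775] [-0.10148148  0.10207578 -0.00967065]
peg -142.8974531919451 0.04738259724536188 mark 162.11133958676726 0.06270374215400445
bar [0.52892275 0.32270624 0.133     ] [0.57965798 0.31785566 0.133     ] [0.55293442 0.31998786 0.133     ] -5.461214242345114 0.05096657446324639
[[307.8459496  168.31702655]
 [308.421533   191.9419135 ]
 [308.9636713  213.98033362]] [[294.17772139 178.16367576]]
yaw range of bar vs base dir 30.00607857703547 0.6408177512134409
```

View pics/c2.png

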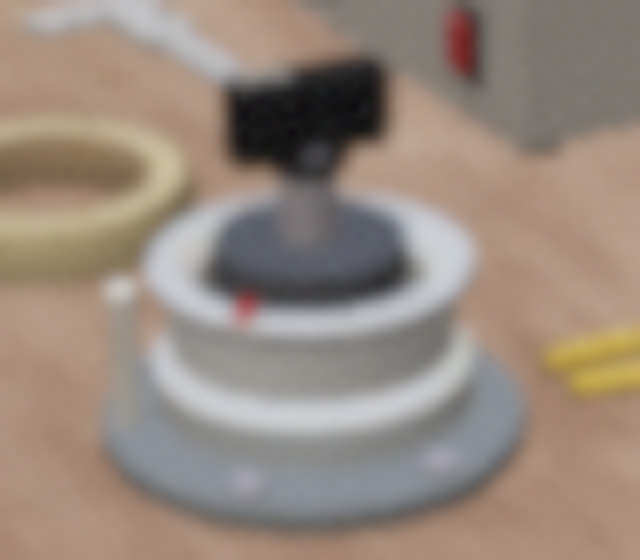

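Run:
```python
from h import *; from cell import env
p=env.camera_params("scene"); q=env.camera_params("side")
print([-np.array(c['R']).T@np.array(c['t']) for c in (p,q)])
def P(c):return np.c_[c['R'],c['t']]
def und(c,uv): return cv2.undistortPoints(np.array([[uv]],float),K(c),D(c))[0,0].reshape(2,1)
X=cv2.triangulatePoints(P(p),P(q),und(p,(284,23)),und(q,(357,87)));X=(X[:3]/X[3])[:,0];print('foot',X,proj(p,X),proj(q,X))
# hood ray from side: points by height
for uv in [(205,0),(255,14),(285,5),(335,0)]:
    print(uv,[onz(q,uv,z).round(2)[:2].tolist()+[z] for z in (.6,.7,.8,.9)])
o=env.get_obs();print(o['time_s'])
```

```text
[array([ 0.099166  , -0.09430961,  0.75681748]), array([ 0.12262911, -0.53276887,  0.52038949])]
foot [0.95544901 0.70502238 0.23434281] [[284.96094027  22.09150477]] [[356.15355937  87.67960521]]
(205, 0) [[2.22, 7.7, 0.6], [4.86, 18.04, 0.7], [7.5, 28.37, 0.8], [10.14, 38.71, 0.9]]
(255, 14) [[-1.15, -3.95, 0.6], [-2.75, -8.23, 0.7], [-4.35, -12.52, 0.8], [-5.95, -16.81, 0.9]]
(285, 5) [[-8.38, -19.27, 0.6], [-19.05, -42.81, 0.7], [-29.73, -66.35, 0.8], [-40.41, -89.89, 0.9]]
(335, 0) [[7.29, 11.44, 0.6], [16.29, 26.48, 0.7], [25.3, 41.52, 0.8], [34.3, 56.56, 0.9]]
0.1
```

>>> {"op": "carry_out", "data": {
  "plan": [
    {"grip": 0, "dp": [-0.041, 0, 0], "rotation": [0, 0, 0]},
    {"grip": 0, "dp": [-0.041, 0, 0], "rotation": [0, 0, 0]},
    {"grip": 0, "dp": [-0.041, 0, 0], "rotation": [0, 0, 0]},
    {"grip": 0, "dp": [-0.041, 0, 0], "rotation": [0, 0, 0]},
    {"grip": 0, "dp": [-0.02, 0, 0], "rotation": [0, 0, 0]},
    {"grip": 0, "dp": [0, 0, 0], "rotation": [0, 0, 0]}
  ]
}}

```text
time_s: 0.6
tool_pos: [0.1474, 0.4329, 0.2112]
tool_rot: [180.0, 1.1, 71.2]
force: [0.6, 0.3, -0.4]
grip_width: 0.0868
```

>>> {"op": "carry_out", "data": {
  "plan": [
    {"grip": 0, "dp": [-0.001, 0.04, 0], "rotation": [0, 0, 5]},
    {"grip": 0, "dp": [-0.001, 0.04, 0], "rotation": [0, 0, 5]},
    {"grip": 0, "dp": [-0.001, 0.04, 0], "rotation": [0, 0, 5]},
    {"grip": 0, "dp": [-0.001, 0.04, 0], "rotation": [0, 0, 5]},
    {"grip": 0, "dp": [-0.001, 0.04, 0], "rotation": [0, 0, 5]},
    {"grip": 0, "dp": [-0.001, 0.04, 0], "rotation": [0, 0, 5]},
    {"grip": 0, "dp": [-0.001, 0.04, 0], "rotation": [0, 0, 5]},
    {"grip": 0, "dp": [-0.001, 0.04, 0], "rotation": [0, 0, 5]}
  ]
}}

```text
time_s: 1.27
tool_pos: [0.3992, 0.2426, 0.212]
tool_rot: [179.5, 0.5, 30.8]
force: [-0.0, 0.4, 0.2]
grip_width: 0.0869
```

Run:
```python
from cell import env
o=env.get_obs()
for k in('qpos','tool_pos','tool_rot','force'):print(k,o[k].round(3))
```

```text
qpos [-50.173  -3.73   14.685 108.922   1.447  75.235  -5.143]
tool_pos [0.399 0.243 0.212]
tool_rot [179.502   0.504  30.753]
force [-0.03   0.357  0.169]
```

>>> {"op": "carry_out", "data": {
  "plan": [
    {"grip": 0, "dp": [0.004, 0, 0], "rotation": [0, 0, -6.8]},
    {"grip": 0, "dp": [0.004, 0, 0], "rotation": [0, 0, -6.8]},
    {"grip": 0, "dp": [0.004, 0, 0], "rotation": [0, 0, -6.8]},
    {"grip": 0, "dp": [0.004, 0, 0], "rotation": [0, 0, -6.8]},
    {"grip": 0, "dp": [0.004, 0, 0], "rotation": [0, 0, -6.8]},
    {"grip": 0, "dp": [0.004, 0, 0], "rotation": [0, 0, -6.8]},
    {"grip": 0, "dp": [0.004, 0, 0], "rotation": [0, 0, -6.8]},
    {"grip": 0, "dp": [0.004, 0, 0], "rotation": [0, 0, -6.8]}
  ]
}}

```text
time_s: 1.93
tool_pos: [0.4311, 0.2568, 0.2102]
tool_rot: [179.8, 1.0, 85.9]
force: [-0.5, 0.4, 0.5]
grip_width: 0.0869
```

```bash
cat > go.py <<'E'
import sys,numpy as np
from scipy.spatial.transform import Rotation as R
from cell import env
o=env.get_obs()
for k in('time_s','qpos','tool_pos','tool_rot','force','wrist_torque','grip_width'):print(k,np.round(o[k],4))
if len(sys.argv)>1:
    t=np.array(eval(sys.argv[1]),float); T=R.from_euler('xyz',o['tool_rot'],degrees=True)
    print('dp',T.inv().apply(t[:3]-o['tool_pos']).round(4))
    G=R.from_euler('xyz',[180,0,t[3]],degrees=True); print('rot',np.degrees((T.inv()*G).as_rotvec()).round(2))
E
python3 go.py "[0.555,0.3205,0.19,84.5]"
python3 - <<'E'
from h import *; from cell import env
p=env.camera_params("wrist"); im=env.read_camera("wrist");cv2.imwrite("pics/w1.png",im[...,::-1])
print(p,proj(p,[[.555,.3205,.133],[.4953,.3397,.062]]))
E
```

```text
time_s 1.9333
qpos [-50.6537   0.7148  16.3765 104.9676   0.7321  74.8544  51.398 ]
tool_pos [0.4311 0.2568 0.2102]
tool_rot [179.8328   1.0265  85.8683]
force [-0.5125  0.419   0.5076]
wrist_torque [0.0276 0.0512 0.0488]
grip_width 0.0869
dp [0.0728 0.119  0.0193]
rot [0.18 1.02 1.37]
{'fx': 356.8540335078534, 'fy': 356.8540335078534, 'cx': 316.9427696639104, 'cy': 197.76885123740615, 'k1': -0.05983632417228397, 'R': array([[ 0.071561  ,  0.99727795, -0.0177682 ],
       [ 0.95598698, -0.0634944 ,  0.28645654],
       [ 0.28454861, -0.03748528, -0.95792846]]), 't': array([-0.28281777, -0.42803559,  0.26748723])} [[408.12936418 345.66560005]
 [412.26081765 241.73969413]]
```

View pics/w1.png

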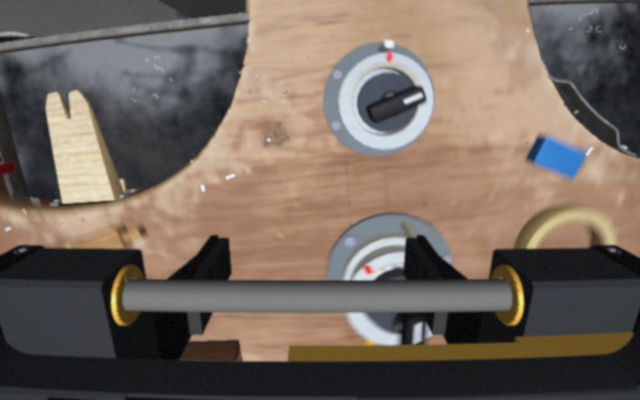

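>>> {"op": "carry_out", "data": {
  "plan": [
    {"grip": 0, "dp": [0.018, 0.03, 0.004], "rotation": [0, 0.5, 0.7]},
    {"grip": 0, "dp": [0.018, 0.03, 0.004], "rotation": [0, 0.5, 0.7]},
    {"grip": 0, "dp": [0.018, 0.03, 0.004], "rotation": [0, 0, 0]},
    {"grip": 0, "dp": [0.018, 0.03, 0.004], "rotation": [0, 0, 0]},
    {"grip": 0, "dp": [0, 0, 0], "rotation": [0, 0, 0]}
  ]
}}

```text
time_s: 2.4
tool_pos: [0.5606, 0.3233, 0.1894]
tool_rot: [179.9, 0.1, 84.3]
force: [-1.0, 0.4, -1.5]
grip_width: 0.0869
```

```bash
python3 go.py "[0.555,0.3205,0.102,84.5]"
python3 - <<'E'
from h import *; from cell import env
im=env.read_camera("scene");cv2.imwrite("pics/s2.png",cv2.resize(im[120:245,230:360],None,fx=6,fy=5 and 6,interpolation=cv2.INTER_CUBIC)[:600,:,::-1][:600])
im=env.read_camera("wrist");cv2.imwrite("pics/w2.png",im[...,::-1])
a=cv2.resize(im[...,::-1],(384,240)); b=cv2.imread("pics/s2.png"); print(b.shape)
E
```

```text
time_s 2.4
qpos [-47.0547  19.2901  18.6021  86.8824  -6.1487  74.8403  56.4888]
tool_pos [0.5606 0.3233 0.1894]
tool_rot [1.79926e+02 8.87000e-02 8.43065e+01]
force [-0.9957  0.3635 -1.4708]
wrist_torque [-0.0503  0.0783  0.002 ]
grip_width 0.0869
dp [-0.0032 -0.0054  0.0874]
rot [ 0.07  0.09 -0.19]
(600, 780, 3)
```

View pics/w2.png

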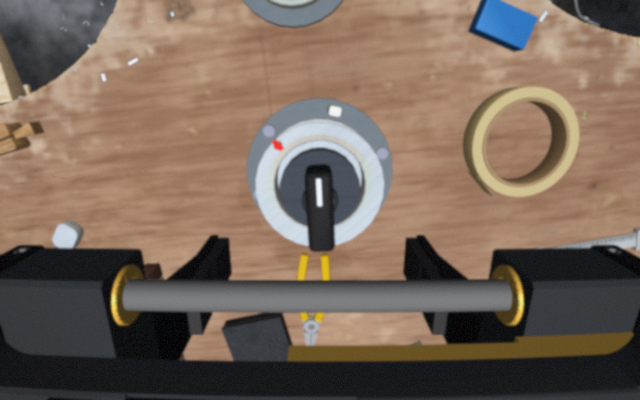

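```bash
cat > meas.py <<'E'
from h import *; from cell import env
def ang(c,P): return np.degrees(np.arctan2(P[1]-c[1],P[0]-c[0]))
E
python3 - <<'E'
from meas import *
p=env.camera_params("wrist")
c=np.array([.555,.3205])
pk=onz(p,(278,145),.07);mk=onz(p,(335,110),.062)
print(pk,ang(c,pk),np.hypot(*(pk[:2]-c)),mk,ang(c,mk),np.hypot(*(mk[:2]-c)))
A=onz(p,(318.5,167),.131);B=onz(p,(321,250),.131);print(A,B,(A+B)/2,ang(A,B))
t=np.linspace(0,2*np.pi,400);r=proj(p,np.c_[c[0]+.054*np.cos(t),c[1]+.054*np.sin(t),0*t+.066]);print(r.min(0),r.max(0))
print(proj(p,[[*c,.066]]))
im=cv2.imread("pics/w2.png");cv2.imwrite("pics/w2c.png",cv2.resize(im[90:260,240:400],None,fx=3.5,fy=3.5,interpolation=cv2.INTER_CUBIC))
E
```

```text
[0.51682615 0.29379688 0.07      ] -145.02669015170665 0.046586473634015496 [0.49444287 0.34185632 0.062     ] 160.5740866013584 0.06421259895119623
[0.52548892 0.32532908 0.131     ] [0.58322976 0.32143548 0.131     ] [0.55435934 0.32338228 0.131     ] -3.8577401604631865
[251.51141984 120.93640263] [380.38994325 245.85988044]
[[315.93504905 186.51570538]]
```

>>> {"op": "carry_out", "data": {
  "plan": [
    {"grip": 0, "dp": [-0.002, -0.006, 0.005], "rotation": [0, 0, 0]},
    {"grip": 0, "dp": [0, 0, 0.03], "rotation": [0, 0, 0]},
    {"grip": 0, "dp": [0, 0, 0.03], "rotation": [0, 0, 0]},
    {"grip": 0, "dp": [0, 0, 0.01], "rotation": [0, 0, 0]},
    {"grip": 0, "dp": [0, 0, 0], "rotation": [0, 0, 0]}
  ]
}}

```text
time_s: 2.92
tool_pos: [0.5473, 0.3194, 0.1181]
tool_rot: [179.9, -0.2, 84.1]
force: [-1.0, -0.5, -0.5]
grip_width: 0.0868
```

```bash
python3 go.py "[0.5545,0.3223,0.102,85.5]"
```

```text
time_s 2.9167
qpos [-47.1594  20.501   18.0292  93.7598  -6.9082  66.6124  56.5935]
tool_pos [0.5473 0.3194 0.1181]
tool_rot [179.9014  -0.215   84.0676]
force [-0.9961 -0.4987 -0.474 ]
wrist_torque [-0.0078  0.0087  0.0363]
grip_width 0.0868
dp [0.0036 0.0068 0.0161]
rot [ 0.1  -0.21 -1.43]
```

>>> {"op": "carry_out", "data": {
  "plan": [
    {"grip": 0, "dp": [0.003, 0.006, 0.009], "rotation": [0, -0.2, -1]},
    {"grip": 0, "dp": [0, 0, 0.006], "rotation": [0, 0, 0]},
    {"grip": 0, "dp": [0, 0, 0], "rotation": [0, 0, 0]}
  ]
}}

```text
time_s: 3.17
tool_pos: [0.5536, 0.3225, 0.1059]
tool_rot: [179.8, -0.2, 85.2]
force: [-0.4, -0.5, 0.2]
grip_width: 0.087
```

```bash
python3 go.py "[0.5545,0.3223,0.102,85]"
```

```text
time_s 3.1667
qpos [-46.7919  21.8602  17.7638  93.4534  -7.197   65.5016  57.8965]
tool_pos [0.5536 0.3225 0.1059]
tool_rot [179.7642  -0.194   85.1674]
force [-0.4131 -0.5424  0.1527]
wrist_torque [ 0.0468  0.001  -0.0333]
grip_width 0.087
dp [-0.0002  0.0009  0.0039]
rot [ 0.24 -0.19  0.17]
```

>>> {"op": "carry_out", "data": {
  "plan": [
    {"grip": 0.5, "dp": [0, 0.001, 0.003], "rotation": [0.2, -0.2, 0]},
    {"grip": 0.7, "dp": [0, 0, 0], "rotation": [0, 0, 0]},
    {"grip": 1, "dp": [0, 0, 0], "rotation": [0, 0, 0]},
    {"grip": 1, "dp": [0, 0, 0], "rotation": [0, 0, 0]},
    {"grip": 1, "dp": [0, 0, 0], "rotation": [0, 0, 0]},
    {"grip": 1, "dp": [0, 0, 0], "rotation": [0, 0, 0]},
    {"grip": 1, "dp": [0, 0, 0], "rotation": [0, 0, 0]}
  ],
  "force": 25
}}

```text
time_s: 3.75
tool_pos: [0.5573, 0.3238, 0.1067]
tool_rot: [179.7, -0.2, 85.1]
force: [0.1, -0.0, 0.3]
grip_width: 0.0485
```

```bash
python3 go.py "[0.5545,0.3223,0.102,85]"
```

```text
time_s 3.75
qpos [-46.6828  22.2065  17.7967  92.8949  -7.2767  65.664   57.9728]
tool_pos [0.5573 0.3238 0.1067]
tool_rot [179.6914  -0.2085  85.1358]
force [ 0.0625 -0.0056  0.3054]
wrist_torque [-0.0097 -0.0217 -0.0291]
grip_width 0.0485
dp [-0.0017 -0.0027  0.0047]
rot [ 0.31 -0.21  0.14]
```

>>> {"op": "carry_out", "data": {
  "plan": [
    {"grip": 1, "dp": [-0.001, -0.002, 0.003], "rotation": [0.2, -0.2, 0]},
    {"grip": 1, "dp": [-0.001, -0.001, 0.002], "rotation": [0, 0, 0]},
    {"grip": 1, "dp": [0, 0, 0.0005], "rotation": [0, 0, 0]},
    {"grip": 1, "dp": [0, 0, 0.0005], "rotation": [0, 0, 0]}
  ]
}}

```text
time_s: 4.08
tool_pos: [0.5544, 0.3245, 0.1012]
tool_rot: [179.8, -0.3, 85.2]
force: [1.2, 1.9, 1.5]
grip_width: 0.0247
```

```bash
python3 go.py "[0.5545,0.3223,0.102,85]"
```

```text
time_s 4.0833
qpos [-46.7587  22.2845  17.673   93.4621  -7.3888  65.077   57.9469]
tool_pos [0.5544 0.3245 0.1012]
tool_rot [179.7945  -0.251   85.1878]
force [1.1675 1.8872 1.4897]
wrist_torque [ 0.3757 -0.1159 -0.0177]
grip_width 0.0247
dp [-0.0022  0.0003 -0.0008]
rot [ 0.21 -0.25  0.19]
```

>>> {"op": "carry_out", "data": {
  "plan": [
    {"grip": 1, "dp": [0, 0, 0], "rotation": [0, 0, 0]},
    {"grip": 1, "dp": [0, 0, 0], "rotation": [0, 0, 0]},
    {"grip": 1, "dp": [0, 0, 0], "rotation": [0, 0, 0]}
  ]
}}

```text
time_s: 4.33
tool_pos: [0.5544, 0.3245, 0.1011]
tool_rot: [179.8, -0.2, 85.2]
force: [0.9, 0.7, 0.3]
grip_width: 0.0245
```

```bash
python3 go.py "[0.5545,0.3223,0.102,85]"
```

```text
time_s 4.3333
qpos [-46.7803  22.2945  17.6796  93.4594  -7.3617  65.0722  57.9494]
tool_pos [0.5544 0.3245 0.1011]
tool_rot [179.7794  -0.2247  85.2175]
force [0.8701 0.7029 0.3103]
wrist_torque [ 0.3135 -0.0351 -0.0505]
grip_width 0.0245
dp [-0.0022  0.0003 -0.0009]
rot [ 0.22 -0.23  0.22]
```

>>> {"op": "carry_out", "data": {
  "plan": [
    {"grip": 0.5, "dp": [0, 0, 0], "rotation": [0, 0, 0]},
    {"grip": 0.5, "dp": [-0.0015, 0, 0], "rotation": [0, 0, 0]},
    {"grip": 0.5, "dp": [0, 0, -0.004], "rotation": [0, 0, 0]},
    {"grip": 0.5, "dp": [0, 0, -0.003], "rotation": [0, 0, 0]},
    {"grip": 1, "dp": [0, 0, 0], "rotation": [0, 0, 0]}
  ]
}}

```text
time_s: 4.75
tool_pos: [0.5537, 0.3206, 0.1079]
tool_rot: [179.9, -0.0, 85.1]
force: [-0.0, -0.1, 0.4]
grip_width: 0.0401
```

```bash
python3 go.py "[0.5545,0.3227,0.109,85]"
python3 - <<'E'
from h import *; from cell import env
im=env.read_camera("scene")[...,::-1];cv2.imwrite("pics/s3.png",cv2.resize(im[140:230,250:345],None,fx=6,fy=6,interpolation=cv2.INTER_CUBIC))
E
```

```text
time_s 4.75
qpos [-46.7313  21.8091  17.8466  93.2871  -7.1165  65.9338  57.9609]
tool_pos [0.5537 0.3206 0.1079]
tool_rot [ 1.799001e+02 -1.780000e-02  8.514580e+01]
force [-0.0129 -0.1236  0.44  ]
wrist_torque [ 0.0283 -0.0226 -0.0157]
grip_width 0.0401
dp [ 0.0022  0.0006 -0.0011]
rot [ 0.1  -0.02  0.15]
```

View pics/s3.png

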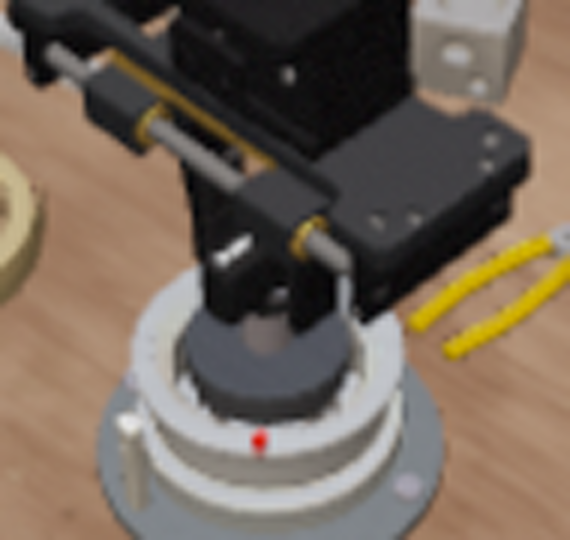

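The gripper straddles the bar, and a round boss shows under it at about (278,292). That explains the 24.5 mm closure. I'll close again at this higher position.

>>> {"op": "carry_out", "data": {
  "plan": [
    {"grip": 1, "dp": [0.002, 0.0005, -0.001], "rotation": [0, 0, 0]},
    {"grip": 1, "dp": [0, 0, 0], "rotation": [0, 0, 0]},
    {"grip": 1, "dp": [0, 0, 0], "rotation": [0, 0, 0]},
    {"grip": 1, "dp": [0, 0, 0], "rotation": [0, 0, 0]},
    {"grip": 1, "dp": [0, 0, 0], "rotation": [0, 0, 0]},
    {"grip": 1, "dp": [0, 0, 0], "rotation": [0, 0, 0]}
  ]
}}

```text
time_s: 5.3
tool_pos: [0.5547, 0.3244, 0.1089]
tool_rot: [179.8, -0.1, 85.2]
force: [1.0, 0.7, -0.3]
grip_width: 0.0179
```

```bash
python3 go.py "[0.5545,0.3227,0.109,85]"
```

```text
time_s 5.3
qpos [-46.8411  21.981   17.7578  92.9238  -7.181   65.9972  57.8376]
tool_pos [0.5547 0.3244 0.1089]
tool_rot [ 1.798224e+02 -1.273000e-01  8.523010e+01]
force [ 1.0144  0.7308 -0.3   ]
wrist_torque [ 0.0075 -0.013  -0.0294]
grip_width 0.0179
dp [-0.0017 -0.     -0.0001]
rot [ 0.18 -0.13  0.23]
```

>>> {"op": "carry_out", "data": {
  "plan": [
    {"grip": 1, "dp": [0, 0, 0.0015], "rotation": [0, 0, 0]},
    {"grip": 1, "dp": [0, 0, 0.0015], "rotation": [0, 0, 0]}
  ]
}}

```text
time_s: 5.47
tool_pos: [0.5547, 0.3244, 0.1064]
tool_rot: [179.8, -0.1, 85.2]
force: [-1.2, 1.2, 2.1]
grip_width: 0.0177
```

>>> {"op": "carry_out", "data": {
  "plan": [
    {"grip": 1, "dp": [0, 0, 0.001], "rotation": [0, 0, 0]}
  ]
}}

```text
time_s: 5.55
tool_pos: [0.5547, 0.3244, 0.1054]
tool_rot: [179.8, -0.1, 85.2]
force: [0.1, 0.6, 0.9]
grip_width: 0.0179
```

>>> {"op": "carry_out", "data": {
  "plan": [
    {"grip": 1, "dp": [0, 0, 0.001], "rotation": [0, 0, 0]}
  ]
}}

```text
time_s: 5.63
tool_pos: [0.5547, 0.3244, 0.1044]
tool_rot: [179.8, -0.1, 85.2]
force: [0.8, 1.2, 1.2]
grip_width: 0.0177
```

>>> {"op": "carry_out", "data": {
  "plan": [
    {"grip": 1, "dp": [0, 0, 0.001], "rotation": [0, 0, 0]}
  ]
}}

```text
time_s: 5.72
tool_pos: [0.5549, 0.3245, 0.1042]
tool_rot: [179.8, -0.2, 85.2]
force: [-2.0, 0.6, 10.2]
grip_width: 0.0177
```

>>> {"op": "carry_out", "data": {
  "plan": [
    {"grip": 1, "dp": [0, 0, 0.0005], "rotation": [0, 0, 0]}
  ]
}}

```text
time_s: 5.8
tool_pos: [0.5548, 0.3244, 0.1043]
tool_rot: [179.8, -0.2, 85.2]
force: [-1.0, 0.7, 2.9]
grip_width: 0.0175
```

>>> {"op": "carry_out", "data": {
  "plan": [
    {"grip": 1, "dp": [0, 0, 0.0007], "rotation": [0, 0, 2.5]},
    {"grip": 1, "dp": [0, 0, 0.0007], "rotation": [0, 0, 2.5]}
  ]
}}

```text
time_s: 5.97
tool_pos: [0.5548, 0.3247, 0.1043]
tool_rot: [179.8, -0.2, 80.1]
force: [-1.1, -0.6, 4.7]
grip_width: 0.018
```

>>> {"op": "carry_out", "data": {
  "plan": [
    {"grip": 1, "dp": [0, 0, 0.0007], "rotation": [0, 0, 2.5]},
    {"grip": 1, "dp": [0, 0, 0.0007], "rotation": [0, 0, 2.5]}
  ]
}}

```text
time_s: 6.13
tool_pos: [0.5548, 0.3249, 0.1043]
tool_rot: [179.9, -0.3, 74.9]
force: [-1.2, 1.2, 4.2]
grip_width: 0.0178
```

>>> {"op": "carry_out", "data": {
  "plan": [
    {"grip": 1, "dp": [0, 0, 0.0007], "rotation": [0, 0, 2.5]},
    {"grip": 1, "dp": [0, 0, 0.0007], "rotation": [0, 0, 2.5]}
  ]
}}

```text
time_s: 6.3
tool_pos: [0.5549, 0.325, 0.1042]
tool_rot: [179.9, -0.3, 69.7]
force: [-0.8, 0.1, 3.9]
grip_width: 0.0173
```

>>> {"op": "carry_out", "data": {
  "plan": [
    {"grip": 1, "dp": [0, 0, 0.0007], "rotation": [0, 0, 2.5]},
    {"grip": 1, "dp": [0, 0, 0.0007], "rotation": [0, 0, 2.5]}
  ]
}}

```text
time_s: 6.47
tool_pos: [0.5549, 0.3252, 0.1034]
tool_rot: [179.9, -0.3, 64.5]
force: [0.2, 1.5, 1.3]
grip_width: 0.018
```

>>> {"op": "carry_out", "data": {
  "plan": [
    {"grip": 1, "dp": [0, 0, 0.0007], "rotation": [0, 0, 2.5]},
    {"grip": 1, "dp": [0, 0, 0.0007], "rotation": [0, 0, 2.5]}
  ]
}}

```text
time_s: 6.63
tool_pos: [0.5549, 0.3253, 0.102]
tool_rot: [179.9, -0.4, 59.2]
force: [0.3, 1.8, 1.4]
grip_width: 0.0177
```

>>> {"op": "carry_out", "data": {
  "plan": [
    {"grip": 1, "dp": [0, 0, 0.0008], "rotation": [0, 0, 0]},
    {"grip": 1, "dp": [0, 0, 0.0008], "rotation": [0, 0, 0]}
  ]
}}

```text
time_s: 6.8
tool_pos: [0.5549, 0.3254, 0.1003]
tool_rot: [179.9, -0.4, 59.3]
force: [0.6, 1.9, 1.7]
grip_width: 0.0177
```

```bash
python3 go.py
```

```text
time_s 6.8
qpos [-50.1689  22.8121  22.0013  93.5422  -9.3376  65.0854  33.423 ]
tool_pos [0.5549 0.3254 0.1003]
tool_rot [179.9203  -0.3651  59.2547]
force [0.5951 1.8743 1.6757]
wrist_torque [-0.086   0.1489 -0.0383]
grip_width 0.0177
```

>>> {"op": "carry_out", "data": {
  "plan": [
    {"grip": 1, "dp": [-0.0002, 0.0001, 0.001], "rotation": [0, 0, 0]},
    {"grip": 1, "dp": [-0.0002, 0.0001, 0.001], "rotation": [0, 0, 0]},
    {"grip": 1, "dp": [0, 0, 0.001], "rotation": [0, 0, 0]}
  ]
}}

```text
time_s: 7.05
tool_pos: [0.555, 0.3253, 0.097]
tool_rot: [179.9, -0.4, 59.4]
force: [0.7, 1.4, 0.7]
grip_width: 0.0177
```

>>> {"op": "carry_out", "data": {
  "plan": [
    {"grip": 1, "dp": [0, 0, 0.001], "rotation": [0, 0, 0]},
    {"grip": 1, "dp": [0, 0, 0.001], "rotation": [0, 0, 0]}
  ]
}}

```text
time_s: 7.22
tool_pos: [0.5551, 0.3254, 0.0952]
tool_rot: [179.9, -0.4, 59.5]
force: [-1.5, -0.0, 7.9]
grip_width: 0.0179
```

>>> {"op": "carry_out", "data": {
  "plan": [
    {"grip": 1, "dp": [0, 0, 0.001], "rotation": [0, 0, 0]}
  ]
}}

```text
time_s: 7.3
tool_pos: [0.5552, 0.3255, 0.0952]
tool_rot: [179.9, -0.4, 59.5]
force: [-1.7, 0.1, 10.6]
grip_width: 0.0181
```

```bash
cat > peg.py <<'E'
from meas import *
import sys
c={'scene':np.array([.555,.3205]),'wrist':np.array([.5545,.3225]),'side':np.array([.555,.3205])}
for n in sys.argv[1:]:
    p=env.camera_params(n); im=env.read_camera(n).astype(int)
    m=((im[...,0]-im[...,1:].max(2))>70)
    k,l,s,cc=cv2.connectedComponentsWithStats(m.astype('uint8'))
    for i in range(1,k):
        X=onz(p,cc[i],.068); r=np.hypot(*(X[:2]-c[n]))
        if r<.08: print(n,cc[i].round(1),s[i,4],'r',r.round(4),'drum',((ang(c[n],X)-162+180)%360-180).round(1))
    cv2.imwrite(f"pics/{n}_{env.get_obs()['time_s']:.2f}.png",im[...,::-1])
E
python3 peg.py scene wrist side; python3 go.py
```

```text
scene [292.9 212.7] 9 r 0.0464 drum 53.9
wrist [235.1 207.6] 160 r 0.0462 drum 56.9
time_s 7.45
qpos [-50.0409  23.0614  21.8847  93.8241  -9.4896  64.5149  33.7586]
tool_pos [0.5551 0.3254 0.0952]
tool_rot [179.94    -0.4349  59.4629]
force [-1.5064  0.0784  7.1824]
wrist_torque [-0.3368  0.5509  0.0156]
grip_width 0.0176[ WARN:0@1.806] global loadsave.cpp:1063 imwrite_ Unsupported depth image for selected encoder is fallbacked to CV_8U.
```

>>> {"op": "carry_out", "data": {
  "plan": [
    {"grip": 1, "dp": [0, 0, 0.0002], "rotation": [0, 0, 1.5]},
    {"grip": 1, "dp": [0, 0, 0.0002], "rotation": [0, 0, 1.5]},
    {"grip": 1, "dp": [0, 0, 0.0002], "rotation": [0, 0, 1.5]},
    {"grip": 1, "dp": [0, 0, 0.0002], "rotation": [0, 0, 1.5]},
    {"grip": 1, "dp": [0, 0, 0.0002], "rotation": [0, 0, 1.5]},
    {"grip": 1, "dp": [0, 0, 0.0002], "rotation": [0, 0, 1.5]}
  ],
  "force": 35
}}

```text
time_s: 7.95
tool_pos: [0.5552, 0.3257, 0.0953]
tool_rot: [180.0, -0.5, 50.0]
force: [0.4, 0.3, 4.3]
grip_width: 0.0178
```

```bash
python3 peg.py scene wrist 2>/dev/null; python3 go.py
```

```text
scene [289.7 212.4] 9 r 0.0468 drum 44.8
wrist [234.8 209.4] 164 r 0.046 drum 48.0
time_s 8.05
qpos [-51.3443  23.2412  23.5224  93.8765 -10.2114  64.5335  24.9133]
tool_pos [0.5552 0.3257 0.0952]
tool_rot [179.9823  -0.4721  50.1015]
force [-0.0068  0.1634  4.0357]
wrist_torque [-0.1654  0.304   0.1993]
grip_width 0.0176
```

>>> {"op": "carry_out", "data": {
  "plan": [
    {"grip": 1, "dp": [0, 0, 0.0002], "rotation": [0, 0, 2]},
    {"grip": 1, "dp": [0, 0, 0.0002], "rotation": [0, 0, 2]},
    {"grip": 1, "dp": [0, 0, 0.0002], "rotation": [0, 0, 2]},
    {"grip": 1, "dp": [0, 0, 0.0002], "rotation": [0, 0, 2]},
    {"grip": 1, "dp": [0, 0, 0.0002], "rotation": [0, 0, 2]},
    {"grip": 1, "dp": [0, 0, 0.0002], "rotation": [0, 0, 2]},
    {"grip": 1, "dp": [0, 0, 0.0002], "rotation": [0, 0, 2]},
    {"grip": 1, "dp": [0, 0, 0.0002], "rotation": [0, 0, 2]}
  ]
}}

```text
time_s: 8.72
tool_pos: [0.5557, 0.3262, 0.0952]
tool_rot: [-179.9, -0.5, 33.7]
force: [-0.2, 1.0, 5.0]
grip_width: 0.0177
```

>>> {"op": "carry_out", "data": {
  "plan": [
    {"grip": 1, "dp": [0, 0, 0.0002], "rotation": [0, 0, 2]},
    {"grip": 1, "dp": [0, 0, 0.0002], "rotation": [0, 0, 2]},
    {"grip": 1, "dp": [0, 0, 0.0002], "rotation": [0, 0, 2]},
    {"grip": 1, "dp": [0, 0, 0.0002], "rotation": [0, 0, 2]},
    {"grip": 1, "dp": [0, 0, 0.0002], "rotation": [0, 0, 2]},
    {"grip": 1, "dp": [0, 0, 0.0002], "rotation": [0, 0, 2]},
    {"grip": 1, "dp": [0, 0, 0.0002], "rotation": [0, 0, 2]},
    {"grip": 1, "dp": [0, 0, 0.0002], "rotation": [0, 0, 2]}
  ]
}}

```text
time_s: 9.38
tool_pos: [0.5563, 0.3265, 0.0953]
tool_rot: [-179.8, -0.5, 17.2]
force: [-0.1, 1.0, 4.0]
grip_width: 0.0179
```

```bash
python3 peg.py scene wrist 2>/dev/null; python3 go.py
```

```text
scene [278.9 208.5] 8 r 0.0493 drum 11.4
wrist [234.6 209.6] 159 r 0.0466 drum 13.1
time_s 9.4833
qpos [-55.8502  24.1079  29.3648  93.9798 -12.9468  64.7036  -5.8716]
tool_pos [0.5562 0.3265 0.0952]
tool_rot [-179.7563   -0.5362   17.3008]
force [0.0393 1.2002 3.8516]
wrist_torque [-0.1812  0.4041  0.1986]
grip_width 0.0178
```

>>> {"op": "carry_out", "data": {
  "plan": [
    {"grip": 1, "dp": [0, 0, 0.0002], "rotation": [0, 0, 1.8]},
    {"grip": 1, "dp": [0, 0, 0.0002], "rotation": [0, 0, 1.8]},
    {"grip": 1, "dp": [0, 0, 0.0002], "rotation": [0, 0, 1.8]},
    {"grip": 1, "dp": [0, 0, 0.0002], "rotation": [0, 0, 1.8]},
    {"grip": 1, "dp": [0, 0, 0.0002], "rotation": [0, 0, 1.8]},
    {"grip": 1, "dp": [0, 0, 0.0002], "rotation": [0, 0, 1]}
  ]
}}

```text
time_s: 9.98
tool_pos: [0.5567, 0.3265, 0.0952]
tool_rot: [-179.6, -0.5, 7.4]
force: [0.1, 0.4, 4.8]
grip_width: 0.0182
```

```bash
python3 peg.py scene wrist 2>/dev/null; python3 go.py; ls -t pics|head -2;python3 - <<'E'
import cv2,glob,os
s=max(glob.glob('pics/scene_*'),key=os.path.getmtime);w=max(glob.glob('pics/wrist_*'),key=os.path.getmtime)
import numpy as np
a=cv2.resize(cv2.imread(s)[160:230,255:325],(560,560),interpolation=cv2.INTER_CUBIC)
cv2.imwrite('pics/f1.png',a)
E
```

```text
scene [276.8 206.2] 6 r 0.0489 drum 1.3
wrist [234.6 209.8] 157 r 0.0469 drum 2.9
time_s 10.0833
qpos [-57.1904  24.4241  31.1611  94.0135 -13.8463  64.7737 -15.0485]
tool_pos [0.5567 0.3266 0.0952]
tool_rot [-179.6394   -0.5248    7.4435]
force [-0.5265  1.0301  4.948 ]
wrist_torque [-0.2347  0.479   0.1869]
grip_width 0.0178
wrist_10.08.png
scene_10.03.png
```

View pics/f1.png

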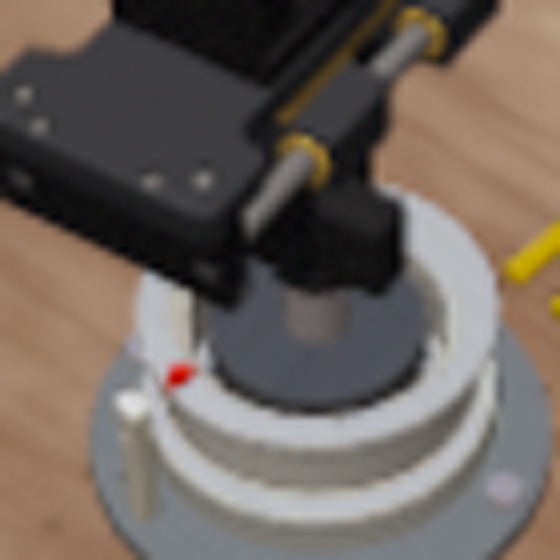

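>>> {"op": "carry_out", "data": {
  "plan": [
    {"grip": 1, "dp": [0, 0, 0.0002], "rotation": [0, 0, 1.2]},
    {"grip": 1, "dp": [0, 0, 0.0002], "rotation": [0, 0, 1]},
    {"grip": 1, "dp": [0, 0, 0.0001], "rotation": [0, 0, 0]}
  ]
}}

```text
time_s: 10.33
tool_pos: [0.5568, 0.3266, 0.0953]
tool_rot: [-179.6, -0.5, 5.2]
force: [-0.5, 0.4, 5.0]
grip_width: 0.0174
```

>>> {"op": "carry_out", "data": {
  "plan": [
    {"grip": 0.6, "dp": [0, 0, 0], "rotation": [0, 0, 0]},
    {"grip": 0.4, "dp": [0, 0, 0], "rotation": [0, 0, 0]},
    {"grip": 0.3, "dp": [0, 0, 0], "rotation": [0, 0, 0]},
    {"grip": 0.3, "dp": [0, 0, 0], "rotation": [0, 0, 0]}
  ]
}}

```text
time_s: 10.67
tool_pos: [0.5562, 0.3248, 0.0927]
tool_rot: [-179.7, -0.4, 5.0]
force: [-0.8, 0.5, -0.3]
grip_width: 0.0367
```

```bash
python3 peg.py scene wrist 2>/dev/null; python3 go.py
```

```text
scene [276.2 206. ] 6 r 0.0499 drum -0.1
wrist [235.  208.2] 167 r 0.047 drum 0.5
time_s 10.7667
qpos [-57.4506  24.6046  31.5964  94.2075 -14.0634  64.675  -17.2103]
tool_pos [0.5562 0.3249 0.0928]
tool_rot [-179.7301   -0.4043    5.0136]
force [ 0.2398 -0.0856  0.3037]
wrist_torque [-0.094   0.0272  0.0018]
grip_width 0.0445
```

>>> {"op": "carry_out", "data": {
  "plan": [
    {"grip": 0, "dp": [0, 0, -0.002], "rotation": [0, 0, 0]},
    {"grip": 0, "dp": [0, 0, -0.004], "rotation": [0, 0, 0]},
    {"grip": 0, "dp": [0, 0, -0.01], "rotation": [0, 0, 0]},
    {"grip": 0, "dp": [0, 0, -0.02], "rotation": [0, 0, 0]},
    {"grip": 0, "dp": [0, 0, -0.03], "rotation": [0, 0, 0]},
    {"grip": 0, "dp": [0, 0, -0.03], "rotation": [0, 0, 0]},
    {"grip": 0, "dp": [0, 0, 0], "rotation": [0, 0, 0]},
    {"grip": 0, "dp": [0, 0, 0], "rotation": [0, 0, 0]}
  ]
}}

```text
time_s: 11.43
tool_pos: [0.555, 0.3234, 0.1954]
tool_rot: [-179.8, -0.3, 4.9]
force: [-0.5, 0.1, -0.4]
grip_width: 0.0861
```

```bash
python3 peg.py scene wrist 2>/dev/null; python3 go.py
python3 - <<'E'
import cv2,glob,os
s=max(glob.glob('pics/scene_*'),key=os.path.getmtime);w=max(glob.glob('pics/wrist_*'),key=os.path.getmtime)
a=cv2.resize(cv2.imread(s)[150:240,250:340],(400,400),interpolation=cv2.INTER_CUBIC)
b=cv2.resize(cv2.imread(w)[60:300,180:420],(400,400),interpolation=cv2.INTER_CUBIC)
cv2.imwrite('pics/f2.png',cv2.hconcat([a,b]))
E
```

```text
scene [276.2 206. ] 6 r 0.0499 drum -0.1
wrist [262.  168.7] 74 r 0.0468 drum 0.2
time_s 11.5333
qpos [-58.6931  19.7565  33.1733  87.9996 -11.0737  75.1481 -19.363 ]
tool_pos [0.5552 0.3233 0.1948]
tool_rot [-179.8179   -0.3386    4.9284]
force [ 1.0568 -0.5624 -0.3475]
wrist_torque [-0.0487  0.0424 -0.0293]
grip_width 0.0868
```

View pics/f2.png

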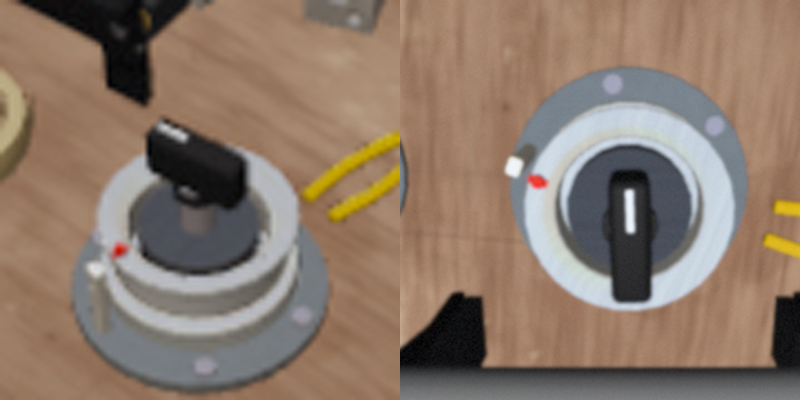

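Run:
```python
from meas import *
p=env.camera_params("wrist");s=env.camera_params("scene")
mk=onz(p,(180+114*.6,60+166*.6),.062);pk=onz(p,(262,168.7),.069)
for c in ([.5545,.3225],[.555,.3235],[.555,.3205]): print(c,ang(c,mk),np.hypot(*(mk[:2]-c)),ang(c,pk),ang(c,pk)-ang(c,mk))
for z in(.119,.133): print(z,((proj(s,[[.555,.3205,z]])-[250,150])*400/90).round(0))
```

```text
[0.5545, 0.3225] 161.25472922894465 0.06098766090113239 162.41166246019137 1.156933231246711
[0.555, 0.3235] 162.29261329772734 0.061149810345339395 163.74565459475576 1.4530412970284203
[0.555, 0.3205] 159.65609844179912 0.06212804319054259 160.33151196522448 0.6754135234253624
0.119 [[197. 144.]]
0.133 [[196. 125.]]
```

The top of the bar sits at about (200,145), where a knob that is home should appear (197,144). The peg is about 1° from the mark, well inside the 5° allowed. Handing in.

```bash
python3 -c "
from cell import env
print(env.sign_off())"
```

```text
the job is handed in; nothing more can be done
None
```

The winder is in gear and its red peg stands at the white mark. The job is handed in at about 11.5 s of the 51 s; sign-off gave no verdict.

**What I did:**
- **Grip:** My first grip closed on a round boss under the bar, so I opened, moved up about 7 mm and gripped the bar itself.
- **Meshing:** I eased the knob down to tooth contact and turned it clockwise under about 4–5 N, with a 10 N peak at first touch. The teeth dropped in after about 20°, and the knob went home about 9 mm below where they met.
- **Turning:** I turned the knob about 54° further clockwise, which carried the drum round to the mark. Then I let go and lifted clear.

**Last checks:**
- **Peg:** It reads −0.1° from the scene camera and 0.2° from the wrist camera. Measuring the mark itself in the wrist picture gave 0.7–1.5°. All are within the 5° allowed.
- **Knob:** The bar's top appears at the height expected when home (119 mm).
- **Robot:** It is clear of the winder and touching nothing.
- **Bystanders:** I felt no contact with them, but I did not measure their positions again.

The cameras disagreed by about 2–3 mm on where the spindle axis is in y, which did no harm.

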